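# Tip the kiln props into their tub

### The job

The five kiln props on the metal tray are to go back in their tub: pick up the tray by its red grip, carry it over the blue tub and tip it so that all five props slide in, keeping the lip within a hand's width of the rim while you tip and spilling none on the table. The props are freshly coated, so do not touch them with the arm or gripper. Then set the empty tray down flat in the middle of the round wooden bat, let go of it, and leave everything else on the table where it is.

Things in the scene. Friction and masses are not known exactly. Their poses are not given: they have to be found in the camera images.
- tray: Loose metal scoop tray, 0.2 to 0.33 kg. Pan 150 mm (x) by 130 mm (y), floor 5 mm thick, walls 28 mm high and 4 mm thick at both sides and the back (+x); the front (-x) is open, a plain lip. A strip behind the back wall carries a red grip block. Origin: centre of the pan's underside; z up. At the start it lies level on the table, lip roughly towards the robot, grip on the far side.
- tray_lip (a point): Middle of the tray's open front edge, on the floor's upper face: tray (-75, 0, 5) mm.
- tray_grip (a point): Point to grip, inside the red block, 18 mm below its top: tray (120, 0, 62) mm. The block is 16 mm thick (tray x), 50 mm wide (tray y), its top 80 mm above the tray's underside; 37 mm gap between it and the back wall. Pinch it from above across its 16 mm (fingers closing along tray x).
- tub: Blue open-topped square plastic tub, fixed to the table, outside 220 x 220 mm and 110 mm high, walls and floor 6 mm thick, rim bead up to 10 mm wider. Origin: centre of its underside on the table; z up.
- bat: Round pale plywood throwing bat, 240 mm across and 12 mm thick, lying fixed on the table; the resting place for the empty tray. Origin: centre of its underside; its top is 12 mm above the table.
- table: The wooden work table, top at height 0 (its origin is of no use).
- prop0: Cream kiln prop, square block 28 x 28 x 30 mm, about 35 g, lying loose in the tray. Origin: its centre. It starts to slide on the tray's floor somewhere between 17 and 27 degrees of tilt.
- prop1: Cream kiln prop, round stub 30 mm across, 30 mm tall, about 35 g, lying loose in the tray. Origin: its centre. It starts to slide on the tray's floor somewhere between 17 and 27 degrees of tilt.
- prop2: Cream kiln prop, square block 28 x 28 x 30 mm, about 35 g, lying loose in the tray. Origin: its centre. It starts to slide on the tray's floor somewhere between 17 and 27 degrees of tilt.
- prop3: Cream kiln prop, round stub 30 mm across, 30 mm tall, about 35 g, lying loose in the tray. Origin: its centre. It starts to slide on the tray's floor somewhere between 17 and 27 degrees of tilt.
- prop4: Cream kiln prop, square block 28 x 28 x 30 mm, about 35 g, lying loose in the tray. Origin: its centre. It starts to slide on the tray's floor somewhere between 17 and 27 degrees of tilt.
- bowl: Bystander, loose, to be left where it is: clay-coloured bowl, 130 mm across, 55 mm high. Origin: centre of its underside.
- candlestick: Bystander, loose, to be left where it is: clay-coloured turned candlestick, 90 mm across, 120 mm high. Origin: centre of its underside.
- jar: Bystander, loose, to be left where it is: green glass jar with a lid, 70 mm across, 90 mm high. Origin: centre of its underside.
- tall_prop: Bystander, loose, to be left where it is: tall cream kiln prop standing on end, 30 x 30 x 75 mm; not one of the five in the tray. Origin: centre of its underside.
- brush: Bystander, loose, to be left where it is: paint brush with a wooden handle, lying flat, under 30 mm high. Origin: about its middle, on the table.
- mug: Bystander, loose, to be left where it is: white mug, 76 mm across, 85 mm high. Origin: centre of its underside.
- pot: Bystander, loose, to be left where it is: reddish small pot, 100 mm across, 90 mm high. Origin: centre of its underside.

How it is judged:
By the outcome, as a careful person would: the job done as asked, in the order asked, and still so for the second after the job is handed in, with the robot touching nothing.
It also fails if it takes over 59 s, if anything falls off the work surface, if the arm or the gripper's body presses on something with over 40 N, if the wrist force passes 120 N, or if a joint passes its speed limit or range.

### The arm

A 7-joint arm with a two-finger parallel gripper is mounted at the origin on the work surface. World frame = base frame: x ahead of the robot, y to its left, z up, the work surface at z = 0. Lengths are in mm, angles in rad, forces in N, time in s.
With the tool pointing down it reaches from about 425 to 875 mm from the base axis. Payload 8.4 kg.
Tool frame: the origin (TCP) lies between the finger pads; the fingertips stand 14 mm ahead of it and the grasp point (between the pads) lies 5 mm behind it (r.tcp_to_tips is the distance from the TCP to the fingertips, in mm); z points along the fingers, y is the line along which they close (so a half turn about z gives the same grasp; the last joint's range is limited). The gripper opens to 85 mm and grips with 20 to 120 N. Pads are 22 mm wide; open, the fingers measure 114 mm over their backs; the gripper's body (76 mm by 85 mm) begins 54 mm behind the grasp point. The pads swing forward as they close: fully open they stand 13 mm farther back than shut.
Start: joints at [1.237, 0.333, 0.04, 1.465, -0.013, 1.343, -0.059], TCP at [151.201, -632.142, 245.308] pointing down, gripper open.
Joint ranges: [-2.58, 2.58], [-0.38, 2.09], [-1.3, 1.39], [0.25, 2.4], [-1.5, 4.64], [0.08, 2.09], [-2.65, 2.65]. Speed limits (rad/s): [2.22, 2.22, 2.79, 2.79, 3.14, 3.14, 3.14].

### API

Orientations are given as a unit quaternion [x, y, z, w].
In Python, from plant import r gives the robot as it stands. The module is installed in compiled form; this text tells all that it offers.
- The arm moves only by the shell command python3 -m handwheel 'ROWS' [FORCE]. ROWS is JSON, one flat list of numbers, 5 for each row, row after row: the opening, from -1 (shut) to 1 (fully open), then the shift along the tool's x, y, z scaled (see below), then the turn about the tool's z scaled (see below). A call has 1 to 5 rows; each row shifts and turns the commanded pose from where the row before left it, along the tool's axes as they then stand; what a row does not reach is not made up. The controller multiplies each number of a shift by 0.02 m and each number of a turn by 0.08 rad. A row lasts 1/10 s, in which the tool goes at most 50 mm and 8.59 degrees, less where a joint would pass 70% of its speed; a pose out of reach is approached as far as the arm can. A call with a number of a shift or a turn outside -1 to 1 is refused whole. A call with a gripper value outside its range is refused whole. The fingers move at their own pace and stop on an object; FORCE is the grip in N (left out, the last holds). Time passes only in rows, so rows that do not move let the fingers close. It gives the time, the measured TCP pose, the force, the opening and the grip force at its end, in the units of the state.
- r.sense(): the state, without advancing time (a new reading comes with each control period).
- r.snapshot(name): name is "scene" or "top"; returns a dict with "frame" (420x560x3 uint8, blue, green, red), "intrinsics" (3x3 intrinsics, pixels), "view" (4x4, takes a point from world to camera coordinates). Camera axes: x right, y up, looking along -z (the intrinsics and any distortion apply to the point x, -y, -z); pixel columns grow to the right and rows downward; lengths in mm; the calibration is good to about 2 mm. A picture is of the moment at which its call begins. There is no depth.
- r.finish_job(): hands the job in; it is judged then, once.
Trained networks look in a picture, given as the dict that the camera call returned (one of the last four; its "shot" number tells which), for a name from the list of things; names that differ only in an ending like _2 or _b are one class to them, and where a whole thing is asked for, a point or a joint stands for the part that bears it (a point fixed in the world has none). Each returns a list of dicts, best first, with "confidence" (0 to 1); they miss things now and then, are a little off and sometimes report something else, mostly with a low value. They report only what shows in the picture. A call takes as long as a camera call.
- r.boxes_of(picture, name): "at" ([x, y, z] in mm, in world coordinates, good to about 4 mm: the middle of the surface that is visible of it).
- r.masks_of(picture, name): "region" (420x560 bool, what is visible of it).
- r.tip_of(picture, name): "at" ([x, y, z] in mm, in world coordinates, good to about 4 mm: a listed point, or the origin of a listed thing).
The state is a dict: "t": time; "q": joint angles; "joint_vel": joint speeds; "tau": joint torques, N m; "ee_pos": TCP position; "tcp_rot": TCP orientation; "force": force on the tool from outside, world axes, zero at the start; "wrist_torque": the same for the moment, N m; "gripper_width": finger opening in mm; "grip_force": force on a finger pad.
Only numpy, scipy, OpenCV 4.12 (cv2) and the standard library are available. Lean on these libraries where they do the work, as an engineer would, in place of code of your own. Each camera call takes 0.05 s, during which the arm holds its last target. There are 200 camera calls.

## Working session

There is one attempt and no reset: what is moved stays moved. The work goes in short steps, Python scripts to look and compute and a shell command to move; the robot and the scene stay as the last step left them, time stands still between calls to the robot, and variables do not carry over. Pictures are saved under pics/ and viewed, at most 10 in all, crops included, and the job is handed in when it is done.

```bash
mkdir -p pics
python3 - <<'E'
from plant import r
import cv2,numpy as np
s=r.sense(); print({k:np.round(v,3).tolist() for k,v in s.items()})
for n in("scene","top"):
    p=r.snapshot(n); cv2.imwrite(f"pics/{n}0.png",p["frame"])
    print(n,np.round(p["view"],3).tolist())
    for o in["tray_grip","tray_lip","tray","tub","bat","bowl","candlestick","jar","tall_prop","brush","mug","pot","prop0"]:
        print(o,[(np.round(d["at"]).tolist(),round(d["confidence"],2)) for d in r.tip_of(p,o)[:5]])
E
```

```text
{'t': 0.0, 'q': [1.237, 0.334, 0.04, 1.466, -0.013, 1.343, -0.058], 'joint_vel': [0.001, -0.002, 0.0, -0.001, -0.001, 0.002, 0.001], 'tau': [-0.0, -65.856, 1.365, -40.555, 0.017, 0.013, -0.0], 'ee_pos': [151.125, -631.723, 244.394], 'tcp_rot': [0.993, 0.117, -0.0, -0.001], 'force': [-0.182, 0.656, 0.402], 'wrist_torque': [0.007, 0.01, -0.0], 'grip_force': 0.0, 'gripper_width': 85.264}
scene [[-0.891, 0.454, 0.008, 517.347], [-0.376, -0.749, 0.545, 207.102], [0.254, 0.483, 0.838, -1497.556], [0.0, 0.0, 0.0, 1.0]]
tray_grip [([553.0, 283.0, 60.0], 0.97)]
tray_lip [([368.0, 342.0, 6.0], 0.92)]
tray [([441.0, 317.0, 1.0], 0.7)]
tub [([438.0, -14.0, 1.0], 0.76)]
bat [([423.0, -341.0, -5.0], 0.73), ([481.0, 340.0, 19.0], 0.27)]
bowl [([794.0, 44.0, -5.0], 0.76)]
candlestick [([747.0, 200.0, 4.0], 0.72)]
jar [([740.0, -232.0, 7.0], 0.57)]
tall_prop [([699.0, 136.0, 3.0], 0.7)]
brush [([685.0, -100.0, 2.0], 0.57)]
mug [([469.0, 578.0, 1.0], 0.58)]
pot [([478.0, -542.0, 3.0], 0.88)]
prop0 [([436.0, 316.0, 18.0], 0.67), ([487.0, 344.0, 20.0], 0.53), ([402.0, 296.0, 18.0], 0.5), ([411.0, 363.0,
[... 249 characters left out ...]
 [([368.0, 342.0, 6.0], 0.6), ([434.0, 318.0, 23.0], 0.24)]
tray [([438.0, 320.0, -2.0], 0.87)]
tub [([434.0, -14.0, 1.0], 0.81), ([416.0, -345.0, -9.0], 0.25)]
bat [([420.0, -341.0, -6.0], 0.95)]
bowl [([795.0, 46.0, 1.0], 0.66)]
candlestick [([743.0, 200.0, 6.0], 0.68), ([367.0, 341.0, 6.0], 0.35)]
jar [([738.0, -235.0, -1.0], 0.7)]
tall_prop [([699.0, 140.0, -3.0], 0.54)]
brush [([688.0, -103.0, -3.0], 0.63)]
mug [([473.0, 578.0, -0.0], 0.91), ([743.0, 198.0, 2.0], 0.71), ([415.0, 361.0, 22.0], 0.65)]
pot [([481.0, -542.0, 0.0], 0.82)]
prop0 [([466.0, 272.0, 19.0], 0.64), ([396.0, 303.0, 18.0], 0.58), ([414.0, 363.0, 17.0], 0.54), ([435.0, 320.0, 21.0], 0.46), ([744.0, 199.0, 4.0], 0.43)]
```

View pics/scene0.png

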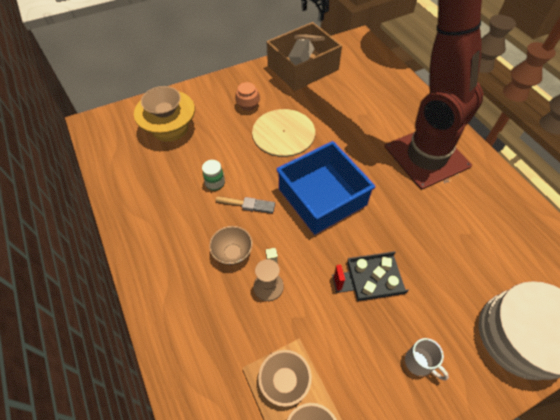

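View pics/top0.png

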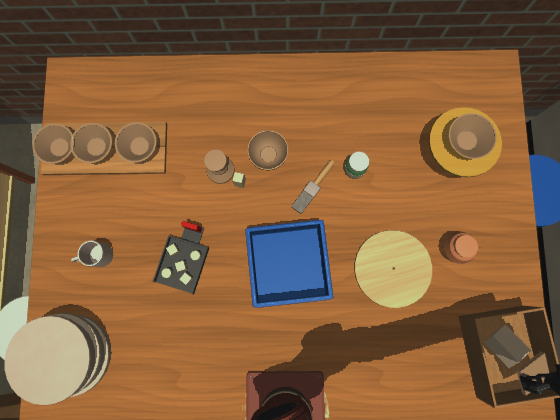

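Scene view: the tray with its red grip is at about px (340,275), its open lip faces the robot, and the tub is at (325,188). In the top view the bat is at (393,268), and all of this agrees with the networks.

The moves can't tilt the tool. I'll therefore pinch the block across its 50 mm, so the tray can pivot about its own y in the fingers. First I check the arc direction.

```bash
python3 -m handwheel '[1,1,0,0,-0.39,1,1,0,0,-0.39,1,1,0,0,-0.39,1,1,0,0,-0.39,1,1,0,0,-0.39]'
```

```text
t: 1.9
ee_pos: [249.1, -601.9, 245.3]
tcp_rot: [0.981, 0.196, 0.0, -0.0]
force: [-0.6, -1.0, 0.4]
gripper_width: 85.5
grip_force: 0.0
```

```bash
python3 -m handwheel '[1,1,0,0,-0.39,1,1,0,0,-0.39,1,1,0,0,-0.39,1,1,0,0,-0.39,1,1,0,0,-0.39]' >/dev/null
python3 -m handwheel '[1,1,0,0,-0.39,1,1,0,0,-0.39,1,1,0,0,-0.39,1,1,0,0,-0.39,1,1,0,0,-0.39]' >/dev/null
python3 -m handwheel '[1,1,0,0,-0.39,1,1,0,0,-0.39,1,1,0,0,-0.39,1,1,0,0,-0.39,1,1,0,0,-0.39]' >/dev/null
python3 -m handwheel '[1,1,0,0,-0.39,1,1,0,0,-0.39,1,1,0,0,-0.39,1,1,0,0,-0.39,1,1,0,0,-0.39]' >/dev/null
python3 -m handwheel '[1,1,0,0,-0.39,1,1,0,0,-0.39,1,1,0,0,-0.39,1,1,0,0,-0.39,1,1,0,0,-0.39]' >/dev/null
python3 -m handwheel '[1,1,0,0,-0.39,1,1,0,0,-0.39,1,1,0,0,-0.39,1,1,0,0,-0.39,1,1,0,0,-0.39]' >/dev/null
python3 -m handwheel '[1,1,0,0,-0.39,1,1,0,0,-0.39,1,1,0,0,-0.39,1,1,0,0,-0.39,1,1,0,0,-0.39]' >/dev/null
python3 -m handwheel '[1,1,0,0,-0.39,1,1,0,0,-0.39,1,1,0,0,-0.39,1,1,0,0,-0.39,1,1,0,0,-0.39]' >/dev/null
python3 -m handwheel '[1,1,0,0,-0.39,1,1,0,0,-0.39,1,1,0,0,-0.39,1,1,0,0,-0.39,1,1,0,0,-0.39]'
cat > h.py <<'E'
from plant import r
import numpy as np
from scipy.spatial.transform import Rotation as R
def plan(target,yang=None):
    "units of tool x,y,z shift and of turn to reach target TCP and tool-y heading (deg)"
    s=r.sense(); M=R.from_quat(s["tcp_rot"]).as_matrix()
    d=M.T@(np.array(target)-s["ee_pos"])/20
    a=np.degrees(np.arctan2(M[1,1],M[0,1]))
    t=None if yang is None else round(float(-np.radians((yang-a+180)%360-180)/.08),2)
    print("t",round(s["t"],2),"q7",round(s["q"][6],2),"pos",np.round(s["ee_pos"],1),"yang",round(a,1),"shift",np.round(d,2),"turn",t,"f",np.round(s["force"],1),"w",round(s["gripper_width"],1),"g",round(s["grip_force"],1))
E
python3 -c "
from h import *
plan([552.5,282.5,245],72.1)"
```

```text
t: 6.4
ee_pos: [638.7, 127.8, 245.4]
tcp_rot: [0.623, 0.782, 0.0, 0.0]
force: [0.4, -0.1, 0.0]
gripper_width: 85.0
grip_force: 0.0
t 6.4 q7 -0.2 pos [638.7 127.8 245.4] yang 13.0 shift [ 8.51 -2.46  0.02] turn -12.9 f [ 0.4 -0.1  0. ] w 85.0 g 0.0
```

```bash
python3 -m handwheel '[1,0.85,-0.25,0,0,1,0.85,-0.25,0,0,1,0.85,-0.25,0,0,1,0.85,-0.25,0,0,1,0.85,-0.25,0,0]' >/dev/null
python3 -m handwheel '[1,0.85,-0.25,0,0,1,0.85,-0.25,0,0,1,0.85,-0.25,0,0,1,0.85,-0.25,0,0,1,0.85,-0.25,0,0]' >/dev/null
python3 -m handwheel '[1,0,0,0.4,-0.99,1,0,0,0.4,-0.99,1,0,0,0.4,-0.99,1,0,0,0.4,-0.99,1,0,0,0.4,-0.99]' >/dev/null
python3 -m handwheel '[1,0,0,0.4,-0.99,1,0,0,0.4,-0.99,1,0,0,0.4,-0.99,1,0,0,0.4,-0.99,1,0,0,0.4,-0.99]' >/dev/null
python3 -m handwheel '[1,0,0,0.4,-0.99,1,0,0,0.4,-0.99,1,0,0,0.4,-0.99]' >/dev/null
python3 - <<'E'
from h import *
import cv2
p=r.snapshot("top");cv2.imwrite("pics/top1.png",p["frame"])
for o in["tray_grip","tray_lip"]:print(o,[(np.round(d["at"]).tolist(),round(d["confidence"],2)) for d in r.tip_of(p,o)[:3]])
plan([552.5,282.5,56],72.1)
E
```

```text
tray_grip []
tray_lip [([368.0, 343.0, 3.0], 0.82), ([471.0, 579.0, -4.0], 0.57)]
t 8.85 q7 0.44 pos [552.  281.2 140.9] yang 71.7 shift [-0.01  0.07  4.25] turn -0.08 f [ 0.4 -0.1 -0.2] w 85.5 g 0.0
```

```bash
python3 -m handwheel '[1,0,0.07,0.85,-0.08,1,0,0,0.85,0,1,0,0,0.85,0,1,0,0,0.85,0,1,0,0,0.85,0]'
python3 -m handwheel '[-1,0,0,0,0,-1,0,0,0,0,-1,0,0,0,0,-1,0,0,0,0,-1,0,0,0,0]' 120
```

```text
t: 9.35
ee_pos: [552.6, 282.0, 54.4]
tcp_rot: [0.155, 0.988, -0.0, -0.0]
force: [0.4, 0.1, 0.2]
gripper_width: 85.1
grip_force: 0.0
t: 9.85
ee_pos: [553.6, 282.5, 57.3]
tcp_rot: [0.155, 0.988, 0.001, 0.001]
force: [0.9, 1.8, 3.1]
gripper_width: 48.2
grip_force: 124.6
```

Run:
```python
from h import *
import cv2
p=r.snapshot("scene");cv2.imwrite("pics/s1.png",cv2.resize(p["frame"][200:330,270:450],None,fx=4,fy=4))
plan([552.5,282.5,56],72.1)
```

```text
t 9.9 q7 0.39 pos [553.6 282.5  57.3] yang 72.2 shift [ 0.05 -0.02  0.07] turn 0.02 f [1.1 1.2 4.4] w 48.9 g 124.7
```

View pics/s1.png

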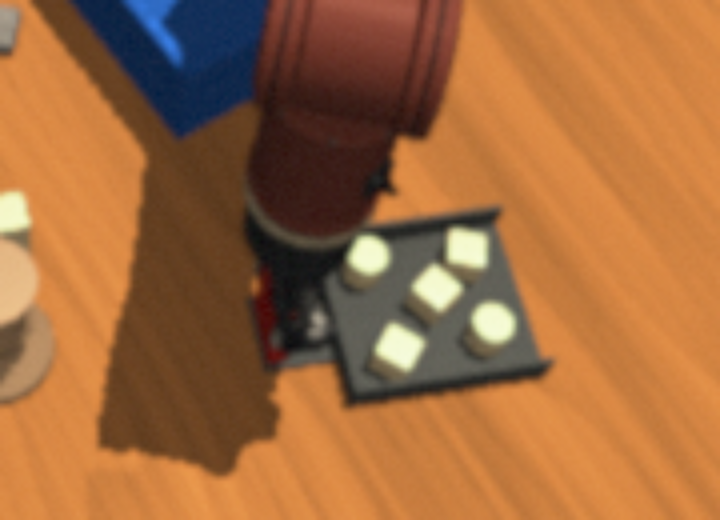

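The view shows the fingers on the red block (px ~285,315) at 48.5 mm opening. All five props are in the pan, clear of the fingers. Next I lift gently and check for sag.

```bash
python3 -m handwheel '[-1,0,0,-0.1,0,-1,0,0,-0.2,0,-1,0,0,-0.4,0,-1,0,0,-0.5,0,-1,0,0,-0.5,0]' 120
python3 -m handwheel '[-1,0,0,-0.5,0,-1,0,0,-0.3,0,-1,0,0,-0.1,0]'
python3 - <<'E'
from h import *
import cv2
for n in("scene","top"):
  p=r.snapshot(n);cv2.imwrite(f"pics/{n}2.png",p["frame"])
  print([(np.round(d["at"]).tolist(),round(d["confidence"],2)) for d in r.tip_of(p,"tray_lip")[:3]])
plan([552.5,282.5,200],72.1); print(r.sense()["wrist_torque"])
E
```

```text
t: 10.4
ee_pos: [552.9, 282.2, 91.3]
tcp_rot: [0.155, 0.988, 0.0, 0.0]
force: [0.6, 0.6, -4.2]
gripper_width: 48.5
grip_force: 124.1
t: 10.7
ee_pos: [553.3, 282.5, 109.5]
tcp_rot: [0.155, 0.988, 0.0, 0.001]
force: [0.1, -0.2, -5.0]
gripper_width: 48.6
grip_force: 124.2
[([367.0, 344.0, 56.0], 0.63)]
[([368.0, 339.0, 54.0], 0.64)]
t 10.9 q7 0.42 pos [552.8 282.  107.9] yang 72.2 shift [ 0.02  0.02 -4.6 ] turn 0.02 f [-0.3 -0.6 -4.8] w 48.5 g 124.1
[-0.10017568 -0.33157195 -0.01898772]
```

Level after the lift (lip about 55 mm, as expected). Next I lift further and turn to the tub's yaw, about +5°.

```bash
python3 -m handwheel '[-1,0,0,-0.2,-0.2,-1,0,0,-0.5,-0.4,-1,0,0,-0.6,-0.6,-1,0,0,-0.6,-0.6,-1,0,0,-0.6,-0.6]' >/dev/null
python3 -m handwheel '[-1,0,0,-0.6,-0.6,-1,0,0,-0.6,-0.6,-1,0,0,-0.6,-0.6,-1,0,0,-0.5,-0.5,-1,0,0,-0.3,-0.2]'
python3 -c "
from h import *
plan([578,-2,210],95)"
```

```text
t: 11.9
ee_pos: [553.1, 282.4, 211.1]
tcp_rot: [-0.041, 0.999, 0.0, 0.0]
force: [0.2, 0.1, -2.4]
gripper_width: 48.2
grip_force: 124.4
t 11.9 q7 0.84 pos [553.1 282.4 211.1] yang 94.8 shift [ -0.06 -14.27   0.05] turn -0.05 f [ 0.2  0.1 -2.4] w 48.2 g 124.4
```

```bash
python3 -m handwheel '[-1,0,-0.3,0,0,-1,0,-0.6,0,0,-1,0,-0.85,0,0,-1,0,-0.85,0,0,-1,0,-0.85,0,0]' >/dev/null
python3 -m handwheel '[-1,0,-0.85,0,0,-1,0,-0.85,0,0,-1,0,-0.85,0,0,-1,0,-0.85,0,0,-1,0,-0.85,0,0]' >/dev/null
python3 -m handwheel '[-1,0,-0.85,0,0,-1,0,-0.85,0,0,-1,0,-0.85,0,0,-1,0,-0.85,0,0,-1,0,-0.85,0,0]' >/dev/null
python3 -m handwheel '[-1,0,-0.85,0,0,-1,0,-0.7,0,0,-1,0,-0.5,0,0,-1,0,-0.25,0,0,-1,0,0,0,0]'
python3 - <<'E'
from h import *
import cv2
for n in("scene","top"):
  p=r.snapshot(n);cv2.imwrite(f"pics/{n}3.png",p["frame"])
  print([(np.round(d["at"]).tolist(),round(d["confidence"],2)) for o in("tray_lip","tub") for d in r.tip_of(p,o)[:2]])
plan([578,-2,210],95)
E
```

```text
t: 13.9
ee_pos: [576.0, -2.5, 210.2]
tcp_rot: [-0.04, 0.999, 0.0, -0.0]
force: [0.3, 0.4, -4.9]
gripper_width: 48.8
grip_force: 124.4
[([381.0, -14.0, 156.0], 0.7), ([436.0, -12.0, -1.0], 0.94)]
[([380.0, -20.0, 157.0], 0.85)]
t 14.2 q7 1.37 pos [576.   -1.1 210.4] yang 94.7 shift [-0.1  -0.05  0.02] turn -0.06 f [-0.7 -0.1 -4.5] w 48.3 g 124.4
```

View pics/scene3.png

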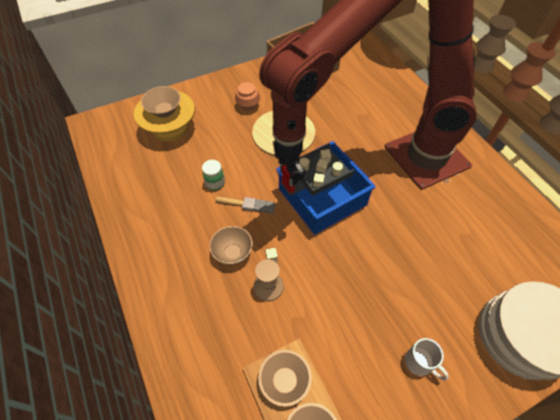

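Level above the tub, with the lip near its middle (scene px ~ 335,170) and all props aboard. Next I ease the grip force so the tray starts to pivot.

```bash
cat > lip.py <<'E'
from h import *
import cv2
def lip(n="scene",save=None):
    p=r.snapshot(n)
    if save: cv2.imwrite(save,p["frame"])
    d=r.tip_of(p,"tray_lip")[:2]; s=r.sense()
    L=195.;a0=np.degrees(np.arctan2(57,195)); h=s["ee_pos"][2]+5
    for e in d:
        k=np.clip((h-e["at"][2])/np.hypot(57,195),-1,1)
        print(np.round(e["at"]),round(e["confidence"],2),"tilt",round(np.degrees(np.arcsin(k))-a0,1))
    print("t",round(s["t"],2),np.round(s["ee_pos"],1),"f",np.round(s["force"],1),"m",np.round(s["wrist_torque"],2),"w",round(s["gripper_width"],1),"g",round(s["grip_force"]))
lip()
E
python3 -m handwheel '[-1,0,0,0,0,-1,0,0,0,0,-1,0,0,0,0]' 60 >/dev/null; python3 lip.py
python3 -m handwheel '[-1,0,0,0,0,-1,0,0,0,0,-1,0,0,0,0]' 40 >/dev/null; python3 lip.py
```

```text
[384. -15. 157.] 0.63 tilt 0.3
t 14.6 [576.1  -1.8 210.3] f [-0.3  1.7 -5. ] m [ 0.02 -0.39  0.02] w 48.4 g 124
[384. -15. 156.] 0.93 tilt 0.7
t 15.0 [576.1  -1.9 210.3] f [-1.   0.1 -5.6] m [ 0.08 -0.44  0.01] w 48.4 g 124
```

```bash
python3 -m handwheel '[-0.9,0,0,0,0,-0.9,0,0,0,0]' 40 >/dev/null; python3 lip.py
```

```text
[383. -16. 155.] 0.66 tilt 1.1
t 15.3 [576.   -1.9 210.3] f [ 0.2  0.5 -3.5] m [ 0.06 -0.41 -0.02] w 48.2 g 124
```

```bash
python3 -m handwheel '[-0.3,0,0,0,0,-0.3,0,0,0,0]' 25 >/dev/null; python3 lip.py
python3 -m handwheel '[0.05,0,0,0,0,0.05,0,0,0,0]' 25 >/dev/null; python3 lip.py
```

```text
[383. -15. 155.] 0.6 tilt 0.9
t 15.6 [576.   -1.9 210.3] f [ 0.3  0.8 -3.9] m [ 0.03 -0.42  0.01] w 48.5 g 124
[383. -18. 156.] 0.58 tilt 0.5
t 15.9 [576.1  -1.9 210.3] f [-0.1  0.5 -4.7] m [ 0.04 -0.44  0.06] w 48.4 g 124
```

```bash
python3 -m handwheel '[0.1,0,0,0,0]' 20 |tail -2
python3 -m handwheel '[0.12,0,0,0,0]' 20 |tail -2; python3 lip.py
```

```text
gripper_width: 48.5
grip_force: 124.4
gripper_width: 48.4
grip_force: 124.4
[382. -16. 156.] 0.8 tilt 0.7
t 16.2 [576.   -1.9 210.3] f [-0.   0.1 -4.2] m [-0.02 -0.37  0.04] w 48.4 g 124
```

```bash
python3 -m handwheel '[0.13,0,0,0,0]' 20 |tail -2; python3 lip.py
```

```text
gripper_width: 48.6
grip_force: 109.8
[385. -15. 152.] 0.83 tilt 1.8
[468. 578.  -2.] 0.72 tilt 73.7
t 16.4 [576.1  -1.9 210.3] f [ 0.  -0.6 -3.4] m [ 0.05 -0.43 -0.04] w 48.9 g 110
```

```bash
python3 -m handwheel '[0.14,0,0,0,0]' 20 |tail -2; python3 lip.py
```

```text
gripper_width: 49.0
grip_force: 83.0
[385. -16. 156.] 0.74 tilt 0.6
t 16.6 [576.1  -1.9 210.3] f [ 0.4 -0.5 -4.5] m [ 0.03 -0.39  0.01] w 49.6 g 83
```

The force follows the opening command at about 27 N per 0.01, which gives fine control.

```bash
python3 -m handwheel '[0.152,0,0,0,0]' 20 |tail -2; python3 lip.py
```

```text
gripper_width: 49.1
grip_force: 50.8
[383. -14. 156.] 0.65 tilt 0.7
[575.  -3. 213.] 0.26 tilt -15.7
t 16.8 [576.   -1.9 210.3] f [-0.3 -0.2 -4.4] m [ 0.03 -0.38 -0.05] w 49.4 g 51
```

```bash
python3 -m handwheel '[0.158,0,0,0,0]' 20 |tail -2; python3 lip.py
```

```text
gripper_width: 49.6
grip_force: 34.7
[381. -15. 155.] 0.7 tilt 1.0
t 17.0 [576.1  -1.9 210.3] f [-1.1 -0.7 -4.8] m [ 0.01 -0.36 -0.02] w 49.5 g 35
```

```bash
python3 -m handwheel '[0.162,0,0,0,0]' 20 |tail -2; python3 lip.py
```

```text
gripper_width: 49.9
grip_force: 23.9
[387. -18. 146.] 0.58 tilt 3.7
[578.  -1. 212.] 0.39 tilt -15.5
t 17.2 [576.   -1.9 210.3] f [-0.2 -0.4 -3.9] m [ 0.02 -0.2  -0.05] w 49.6 g 23
```

```bash
python3 -m handwheel '[0.16,0,0,-0.5,0,0.16,0,0,-0.5,0]' 20 |tail -2; python3 lip.py
```

```text
gripper_width: 49.8
grip_force: 21.2
[480.  -7.  59.] 0.62 tilt 45.3
t 17.5 [577.1  -1.6 232.6] f [ 0.1  0.3 -3.5] m [ 0.01 -0.09 -0.04] w 49.6 g 21
```

```bash
python3 -c "
from lip import *
lip('top','pics/top4.png')
p=r.snapshot('scene');cv2.imwrite('pics/s4.png',np.hstack([cv2.resize(p['frame'][100:260,230:410],None,fx=2.2,fy=2.2),cv2.resize(cv2.imread('pics/top4.png')[190:350,200:380],None,fx=2.2,fy=2.2)]))
"
```

```text
[481.  -9.  58.] 0.93 tilt 45.0
t 17.6 [576.4  -1.8 231.1] f [-0.3  0.3 -2.5] m [0.03 0.05 0.02] w 50.0 g 22
[477. -10.  59.] 0.93 tilt 44.1
[699. 140.  -1.] 0.24 tilt 73.7
t 17.7 [575.9  -1.9 230.4] f [ 0.7 -0.5 -1.4] m [ 0.03  0.08 -0.01] w 49.8 g 21
```

View pics/s4.png

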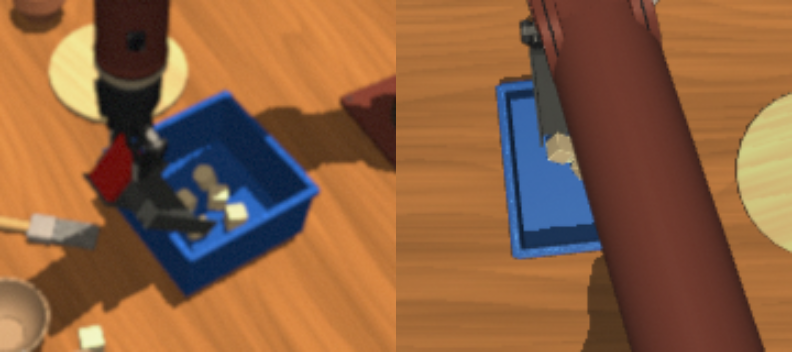

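The left half shows the underside resting on the near rim, the lip inside the tub, and the props on the tub floor. In the right half the arm hides part of the tub. I raise the tray and check that it is empty.

```bash
python3 -m handwheel '[0.16,0,0,-0.4,0,0.16,0,0,-0.6,0,0.16,0,0,-0.8,0,0.16,0,0,-0.8,0,0.16,0,0,-0.8,0]' 20 |tail -2; 
python3 -m handwheel '[0.155,0,0,-0.4,0,0.15,0,0,0,0,0.14,0,0,0,0]' 60 |tail -2; 
python3 -c "
from lip import *
lip('top','pics/top5.png');lip('scene','pics/s5.png')
p=cv2.imread('pics/s5.png');cv2.imwrite('pics/c5.png',np.hstack([cv2.resize(p[100:260,230:410],None,fx=2.2,fy=2.2),cv2.resize(cv2.imread('pics/top5.png')[190:350,200:380],None,fx=2.2,fy=2.2)]))
"
```

```text
gripper_width: 49.3
grip_force: 21.4
gripper_width: 49.4
grip_force: 40.4
[478.  -9. 133.] 0.69 tilt 44.4
t 18.65 [575.7  -2.  305.5] f [ 0.8 -0.6 -2.3] m [-0.01 -0.12 -0.03] w 49.4 g 40
[792.  47.  -2.] 0.41 tilt 73.7
t 18.75 [575.7  -2.  305.6] f [-0.5 -0.  -3.2] m [ 0.   -0.02  0.02] w 49.2 g 40
[478.  -6. 130.] 0.85 tilt 46.3
t 18.85 [575.8  -1.9 305.8] f [-0.3 -0.1 -2.9] m [-0.   -0.11 -0.03] w 49.8 g 40
```

View pics/c5.png

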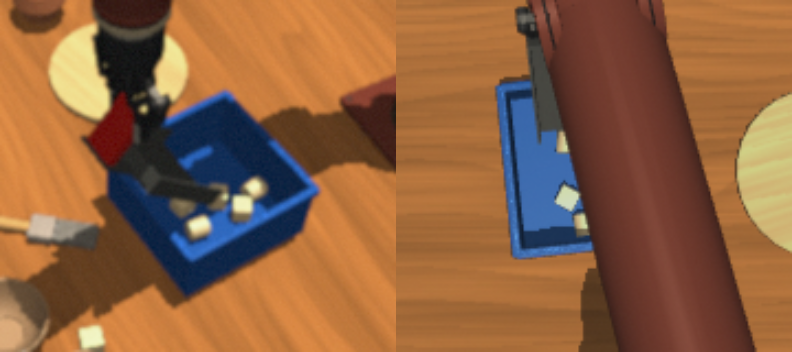

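The tray now weighs about 2.8 N, down roughly 1.7 N, which matches five props. The picture shows the pan empty and the props in the tub. I tighten, turn and move towards the bat.

```bash
python3 -m handwheel '[0.11,0,0,-0.2,0.4,0.11,0,0,-0.2,0.9,0.11,0,0,-0.2,0.95,0.11,0,0,-0.2,0.95,0.11,0,0,-0.2,0.95]' 80 |tail -2; 
python3 -c "
from h import *
plan([440,-346,260],75)"
```

```text
gripper_width: 49.3
grip_force: 79.1
t 19.35 q7 1.1 pos [576.1  -1.9 326.8] yang 75.4 shift [  2.23 -18.37   3.34] turn 0.08 f [ 0.4 -0.4 -2. ] w 49.3 g 79.1
```

```bash
python3 -m handwheel '[0.11,0.05,-0.3,0,0.08,0.11,0.1,-0.6,0,0,0.11,0.11,-0.92,0,0,0.11,0.11,-0.92,0,0,0.11,0.11,-0.92,0,0]' >/dev/null
python3 -m handwheel '[0.11,0.11,-0.92,0,0,0.11,0.11,-0.92,0,0,0.11,0.11,-0.92,0,0,0.11,0.11,-0.92,0,0,0.11,0.11,-0.92,0,0]' >/dev/null
python3 -m handwheel '[0.11,0.11,-0.92,0,0,0.11,0.11,-0.92,0,0,0.11,0.11,-0.92,0,0,0.11,0.11,-0.92,0,0,0.11,0.11,-0.92,0,0]' >/dev/null
python3 -m handwheel '[0.11,0.11,-0.92,0.5,0,0.11,0.11,-0.92,0.6,0,0.11,0.11,-0.92,0.6,0,0.11,0.11,-0.92,0.6,0,0.11,0.11,-0.92,0.6,0]' >/dev/null
python3 -m handwheel '[0.11,0.1,-0.6,0.3,0,0.11,0.05,-0.3,0.1,0,0.11,0,0,0,0]' >/dev/null
python3 -c "
from lip import *
lip('top','pics/t6.png');lip('scene')
for d in r.tip_of(r.snapshot('scene'),'bat')[:2]:print(d['at'],d['confidence'])
plan([440,-346,190],75)
"
```

```text
[ 342. -320.   86.] 0.61 tilt 46.3
t 21.75 [ 439.3 -344.8  260.8] f [ 0.1  0.  -3.1] m [ 0.01 -0.06  0.01] w 48.7 g 79
[ 344. -319.   91.] 0.97 tilt 43.0
t 21.85 [ 439.4 -344.6  260.9] f [-0.9 -0.  -2.4] m [-0.08 -0.1  -0.01] w 49.1 g 79
t 21.95 [ 439.2 -344.8  260.8] f [ 0.2  0.6 -3.4] m [-0.03 -0.06 -0.01] w 49.2 g 79
[421.2, -340.2, -1.1] 0.96
t 22.05 q7 1.81 pos [ 438.9 -345.   260.6] yang 75.3 shift [-0.06 -0.03  3.53] turn 0.07 f [ 0.2 -0.1 -3. ] w 48.7 g 79.1
```

```bash
python3 -m handwheel '[0.11,-0.1,0,0.7,0.07,0.11,-0.1,0,0.9,0,0.11,-0.1,0,0.9,0,0.11,0,0,0.6,0,0.11,0,0,0.3,0]' >/dev/null
python3 -m handwheel '[0.13,0,0,0.1,0,0.145,0,0,0,0]' 20|tail -3; python3 lip.py
```

```text
force: [0.7, 0.2, -2.1]
gripper_width: 48.9
grip_force: 62.8
[ 353. -322.   17.] 0.6 tilt 45.5
t 22.85 [ 444.7 -347.2  191.1] f [ 0.5 -0.2 -1.9] m [-0.05 -0.04  0.04] w 49.2 g 63
```

```bash
python3 -m handwheel '[0.157,0,0,0.1,0,0.157,-0.78,0,0.45,0,0.157,-0.73,0,0.52,0,0.157,-0.68,0,0.58,0]' 20|tail -3; python3 lip.py
```

```text
force: [1.9, -1.8, 3.3]
gripper_width: 49.8
grip_force: 35.1
[ 352. -323.   14.] 0.79 tilt 30.6
t 23.35 [ 488.5 -358.7  157.1] f [ 1.1 -0.6 -0.1] m [-0.26 -0.1   0.05] w 49.3 g 35
```

Working as planned: the lip stays put and the tilt is down to 30°.

```bash
python3 -m handwheel '[0.157,-0.62,0,0.63,0,0.157,-0.57,0,0.69,0,0.157,-0.5,0,0.74,0,0.157,-0.44,0,0.78,0]' 20|tail -3; python3 lip.py
```

```text
force: [2.6, -0.7, 1.4]
gripper_width: 49.5
grip_force: 35.8
[ 352. -322.   12.] 0.96 tilt 10.8
t 23.85 [ 528.3 -369.2   99.3] f [ 0.7 -0.5 -2.2] m [-0.05 -0.08  0.04] w 49.3 g 35
```

```bash
python3 -m handwheel '[0.157,-0.35,0,0.75,0,0.157,-0.2,0,0.5,0,0.157,-0.08,0,0.2,0,0.157,0,0,0,0]' 20|tail -3
python3 - <<'E'
from lip import *
lip("top");
p=r.snapshot('scene');cv2.imwrite('pics/c7.png',cv2.resize(p['frame'][70:230,200:400],None,fx=4,fy=3.7))
for o in("tray","bat","tray_grip"):print(o,[(np.round(d['at']),round(d['confidence'],2)) for d in r.tip_of(p,o)[:2]])
E
```

```text
force: [-0.3, 0.2, -2.9]
gripper_width: 49.7
grip_force: 34.7
[ 352. -321.   15.] 0.67 tilt 1.3
t 24.35 [ 539.6 -372.6   71. ] f [-0.6 -0.5 -3.1] m [-0.   -0.19 -0.01] w 49.4 g 35
[ 349. -321.   20.] 0.85 tilt -0.2
t 24.45 [ 539.6 -372.6   71.2] f [-0.2  0.3 -2.8] m [-0.07 -0.2   0.01] w 49.3 g 35
tray [(array([ 424., -343.,   13.]), 0.93)]
bat [(array([ 421., -342.,   -1.]), 0.64)]
tray_grip [(array([ 542., -371.,   71.]), 0.79)]
```

View pics/c7.png

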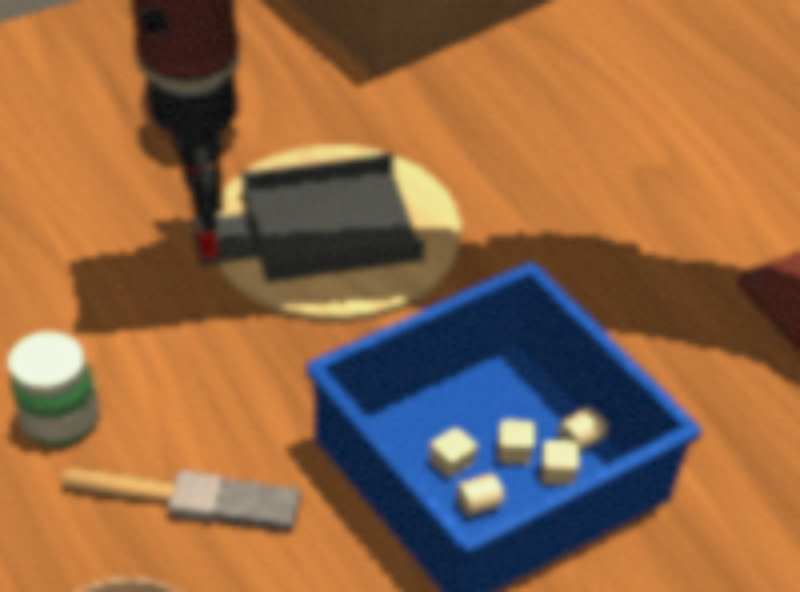

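All five props are in the tub (crop px 430–610, 410–510). The tray is empty on the bat and centred to about 3 mm. I make the final lower, release and retreat straight up.

```bash
python3 -m handwheel '[0.157,0.05,0,0.1,0,0.157,0.05,0,0.06,0,0.157,0,0,0,0]' 20
python3 -m handwheel '[0.3,0,0,0,0,0.6,0,0,0,0,1,0,0,0,0,1,0,0,0,0,1,0,0,0,0]' |tail -3
python3 -m handwheel '[1,0,0,-0.3,0,1,0,0,-0.6,0,1,0,0,-0.9,0,1,0,0,-0.9,0,1,0,0,-0.9,0]' >/dev/null
python3 -m handwheel '[1,0,0,-0.9,0,1,0,0,-0.9,0,1,0,0,-0.9,0,1,0,0,-0.9,0,1,0,0,-0.5,0]' >/dev/null
python3 -m handwheel '[1,0,0,0,0,1,0,0,0,0]'
python3 - <<'E'
from h import *
import cv2
p=r.snapshot('scene');cv2.imwrite('pics/s8.png',p['frame'])
for o in("tray","tray_lip","tray_grip","bat","candlestick","jar","tall_prop","brush","pot","bowl","mug"):print(o,[(np.round(d['at']),round(d['confidence'],2)) for d in r.tip_of(p,o)[:2]])
E
```

```text
t: 24.95
ee_pos: [539.7, -372.7, 70.7]
tcp_rot: [0.131, 0.991, -0.001, 0.002]
force: [0.8, 0.7, 9.7]
gripper_width: 49.3
grip_force: 36.0
force: [0.7, -0.4, 0.7]
gripper_width: 85.5
grip_force: 0.0
t: 26.65
ee_pos: [537.9, -372.1, 222.1]
tcp_rot: [0.131, 0.991, 0.0, -0.0]
force: [-0.4, -0.0, -0.1]
gripper_width: 85.4
grip_force: 0.0
tray [(array([ 426., -342.,   10.]), 0.77)]
tray_lip [(array([ 354., -319.,   15.]), 0.69), (array([412., -22.,  22.]), 0.27)]
tray_grip [(array([ 540., -373.,   73.]), 0.77)]
bat [(array([387.,  13.,  16.]), 0.65), (array([ 422., -343.,   -6.]), 0.58)]
candlestick [(array([744., 197.,   2.]), 0.86), (array([ 539., -372.,   74.]), 0.36)]
jar [(array([ 743., -232.,    6.]), 0.77)]
tall_prop [(array([701., 135.,   2.]), 0.48)]
brush [(array([ 683., -100.,   -2.]), 0.56)]
pot [(array([ 478., -542.,    0.]), 0.94)]
bowl [(array([794.,  46.,  -4.]), 0.87), (array([468., 580.,   4.]), 0.22)]
mug [(array([471., 576.,   3.]), 0.84), (array([701., 134.,   0.]), 0.48)]
```

View pics/s8.png

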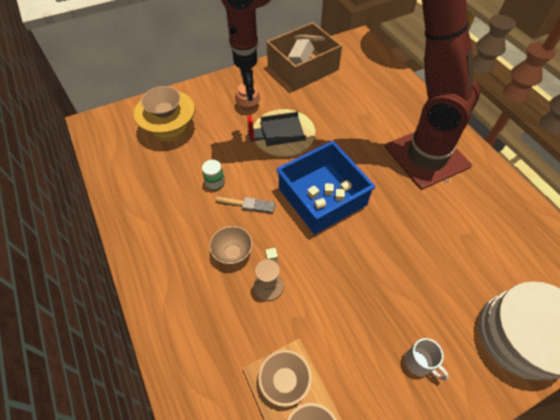

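The tray lies flat on the bat (px 283,128), the five props are in the tub (313–346, 185–204), the bystanders are where they were, and the gripper is clear.

```bash
python3 -c "
from plant import r
print(r.finish_job())"
```

```text
the job is handed in; nothing more can be done
None
```

I handed the job in at about 27 s of the 59 s: all five props are in the tub, the empty tray lies flat within about 5 mm of the bat's centre, and the bystanders have not moved; I pinched the grip across its 50 mm rather than its 16 mm because the moves cannot tilt the tool, and the tray swung to 45° faster than I intended, so its lip dipped about 50 mm below the rim inside the tub.

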